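Lay the spirit level on the sloping pipe run

ROBOT

A 7-joint arm with a two-finger parallel gripper is mounted at the origin on the work surface. World frame = base frame: x ahead of the robot, y to its left, z up, the work surface at z = 0. Lengths are in m, angles in rad, forces in N, time in s.
With the tool pointing down it reaches from about 0.425 to 0.925 m from the base axis. Payload 6.8 kg.
Tool frame: the origin (TCP) lies between the finger pads; the fingertips stand 17 mm ahead of it and the grasp point (between the pads) lies 2 mm behind it; x points along the fingers, y is the direction in which the jaws open and shut, and the axes are right-handed (so a half turn about x gives the same grasp; the last joint's range is limited). The gripper opens to 85 mm and grips with 20 to 120 N. Pads are 22 mm wide; open, the fingers measure 114 mm over their backs; the gripper's body (76 mm by 85 mm) begins 54 mm behind the grasp point. The pads swing forward as they close: fully open they stand 13 mm farther back than shut.
Start: joints at [1.238, 0.477, 0.022, 1.555, -0.011, 1.109, -0.083], TCP at [0.15, -0.658, 0.248] pointing down, gripper open.
Joint ranges: [-2.96, 2.96], [-0.34, 2.1], [-1.41, 1.46], [0.24, 2.44], [-1.37, 4.51], [0.17, 1.92], [-2.96, 2.96]. Speed limits (rad/s): [2.39, 2.39, 3.14, 3.14, 3.14, 3.14, 3.14].

INTERFACE

Orientations are given as a rotation vector (axis times angle).
In Python, from bench import r gives the robot as it stands. The module is installed in compiled form; this text tells all that it offers.
- The arm moves only by the tool apply_moves, never from a script. Its argument "increments" is text: rows parted by semicolons, each of 7 numbers parted by spaces: the finger opening in mm, from 0 to 85.4, then the shift along the tool's x, y, z normalised to -1 to 1, where 1 is 100 cm, then the turn, a rotation vector about the tool's x, y, z normalised to -1 to 1, where 1 is 0.12 rad. In form: gripper x y z wx wy wz; .... A call has exactly 8 rows; each row shifts and turns the commanded pose from where the row before left it, along the tool's axes as they then stand; what a row does not reach is not made up. A row lasts 1/10 s, in which the tool goes at most 50 mm and 8.59 degrees, less where a joint would pass 70% of its speed; a pose out of reach is approached as far as the arm can. A call with a number of a shift or a turn outside -1 to 1 is refused whole. A call with a gripper value outside its range is refused whole. The fingers move at their own pace and stop on an object; "squeeze" is the grip in N (left out, the last holds). Time passes only in rows, so rows that do not move let the fingers close, or fill a call up. It gives the time, the measured TCP pose, the force and the opening at its end, in the units of the state.
- r.get_obs(): the state, without advancing time (a new reading comes with each control period).
- r.grab_frame(name): name is "side" or "top"; returns a dict with "color" (400x640x3 uint8, blue, green, red), "fx", "fy", "cx", "cy" (pixels), "origin" and "orientation" of the camera in the world. Camera axes: x right, y up, looking along -z (the intrinsics and any distortion apply to the point x, -y, -z); pixel columns grow to the right and rows downward; lengths in m; the calibration is good to about 2 mm. A picture is of the moment at which its call begins. There is no depth.
- r.hand_in(): hands the job in, once; it reports no verdict.
The state is a dict: "clock": time; "joints": joint angles; "qvel": joint speeds; "tau": joint torques, N m; "tcp_pos": TCP position; "orientation": TCP orientation; "contact_force": force on the tool from outside, world axes, zero at the start; "moment": the same for the moment, N m; "grip_width": finger opening in m.
Only numpy, scipy, OpenCV 4.12 (cv2) and the standard library are available. Lean on these libraries where they do the work, as an engineer would, in place of code of your own. Each camera call takes 0.05 s, during which the arm holds its last target. There are 200 camera calls.

TASK

The copper pipe run on the plywood board is to be checked for its fall: lay the aluminium spirit level lengthwise on top of the pipe, upright with its grooved base down on the pipe, about midway between the two pipe supports, and let go so that it stays there by itself. Set it down gently along the pipe's slope, neither dropped nor pressed hard, and leave the other things where they are.

Things in the scene. Friction and masses are not known exactly. Their poses are not given: they have to be found in the camera images.
- stand: Pipe run: fixed plywood board 400 x 110 x 18 mm flat on the counter; four upright steel rods (x = +-150, y = +-28 mm, tops at z = 230 mm) carry one straight copper pipe, 22 mm in diameter, 360 mm long, above the board's long centre line. Origin: centre of the board's underside, x along the board, y across, z up. From above, the pipe's axis is the x axis (y = 0). It does not give when pushed.
- board_mid (a point): Middle of the board's top, z = 18 mm, under the pipe's middle. The pipe's height and fall are NOT measured and differ each time: above this point its axis is 110 to 160 mm above the counter, and it falls towards the board's +x end by 0.12 to 0.24 rad. Feel for its top with shut fingers, or look.
- support_a (a point): On the board's top below the support at x = -150 mm: a steel crossbar between two rods and a clip round the pipe, 26 mm wide. Beyond it a brass cap 30 mm in diameter from |x| = 170 to 200 mm.
- support_b (a point): The same at x = +150 mm.
- level: Spirit level: aluminium bar 200 x 26 x 45 mm, about 0.3 kg, green vials, black ends, standing on its base on the counter. Origin: centre of its underside; x along it, y across, z up; either way round is the same. A channel 14 mm wide, 8 mm deep runs along the base between 6 mm rails: seated on the pipe, the base lies 8.5 mm above the pipe's axis (2.5 mm below the pipe's top).
- level_a (a point): middle of the level's base edge at its -x end (x = -100 mm, z = 0 of the level)
- level_b (a point): middle of the level's base edge at its +x end (x = +100 mm, z = 0 of the level)
- batten: bystander: plain wooden batten 200 x 32 x 32 mm lying on the counter near the level; origin centre of underside, x along it
- elbow: bystander: loose copper pipe elbow of 27 mm diameter, legs about 60 mm, lying beyond the level
- wrench: bystander: steel wrench 190 mm long lying on the plywood board below the pipe
- mug: bystander: white mug 80 mm wide, 90 mm high
- soap: bystander: bottle 66 mm wide, 190 mm high
- jar: bystander: glass jar 70 mm wide, 80 mm high
- driver: bystander: screwdriver lying at the far side
There are look-alikes about, which are no part of the job. What is shaped like the level but red or turquoise is not meant.

How it is judged:
At the end, for the whole second after the job is handed in: The level rests by itself on the pipe, released and still: its middle within 30 mm of midway between the supports, both ends of its base within 8 mm of the pipe's centre line seen from above and over 70 mm above the counter, upright (not leaning sideways by more than about 0.17 rad), base down (x of level in the frame of stand between -0.03 and 0.03 m and y of level_a in the frame of stand between -0.008 and 0.008 m and y of level_b in the frame of stand between -0.008 and 0.008 m and height (world z) of each of level_a, level_b above 0.07 m and angle between level's own z axis and vertical below 0.4 rad and angle between level's own y axis and vertical between 1.4 and 1.74 rad and contact force between level and stand above 1 N and contact force between the fingers and level below 0.05 N and linear speed of level below 0.01 m/s and angular speed of level below 0.1 rad/s); the robot touches nothing.
It fails at once if the level is let fall (moving faster than 0.25 m/s while no finger touches it) (linear speed of level above 0.25 m/s and contact force between the fingers and level below 0.02 N).
It fails at once if the level is pressed on the pipe run with more than 45 N (contact force between level and stand above 45 N).
It fails at once if a bystander is moved by more than 30 mm (distance of any of batten, elbow, wrench, mug, soap, jar, driver from where it was at the start of the episode above 0.03 m).
It also fails if it takes over 64 s, if anything falls off the work surface, if the arm or the gripper's body presses on something with over 40 N, if the wrist force passes 120 N, or if a joint passes its speed limit or range.

## Working session

There is one attempt and no reset: what is moved stays moved. The work goes in short steps, Python scripts to look and compute and a tool call to move; the robot and the scene stay as the last step left them, time stands still between calls to the robot, and variables do not carry over. Pictures are saved under pics/ and viewed, about 8 in all and at most 12, crops included, and the job is handed in when it is done.

Besides the shell and the picture viewer there is one more tool, called after "Call:" as name(argument=value, ...) on one line, values as JSON. apply_moves: Moves the arm, as the interface text tells. Scaled input: -1 to 1 covers 100 cm each way for a shift and 0.12 rad each way for a turn. Its arguments: {"type":"object","properties":{"increments":{"type":"string"},"squeeze":{"type":"number"}},"required":["increments"]}

```bash
mkdir -p pics
python3 - <<'E'
from bench import r
import cv2,json,numpy as np,pickle
print(r.get_obs())
d={}
for n in("side","top"):
    f=r.grab_frame(n); cv2.imwrite(f"pics/{n}0.png",f["color"]); d[n]=f
    print(n,{k:v for k,v in f.items() if k!="color"})
pickle.dump(d,open("f0.pkl","wb"))
E
```

```text
{'clock': 0.0, 'joints': array([ 1.23790349,  0.47778993,  0.02233882,  1.55643289, -0.01149438,
        1.10932241, -0.08310851]), 'qvel': array([-0.00081129,  0.00042124, -0.00034924, -0.00040533, -0.00237744,
        0.00177735, -0.00048645]), 'tau': array([ 6.92622743e-04, -5.96452117e+01,  1.60786740e+00, -2.81192029e+01,
        1.23925356e-02,  9.30491136e-03,  9.73416803e-06]), 'tcp_pos': array([ 0.15032299, -0.65747553,  0.24734034]), 'orientation': array([ 2.10289458,  0.23931315, -2.1036208 ]), 'contact_force': array([-0.44747451, -0.29780578, -0.05157301]), 'moment': array([-0.04864276,  0.0408559 , -0.05972666]), 'grip_width': 0.08534931959848813}
side {'fx': 370.8083573489319, 'fy': 370.8083573489319, 'cx': 321.6155760678125, 'cy': 193.11124204853775, 'origin': array([0.15360035, 0.60031082, 0.68584962]), 'orientation': array([ 0.27628794, -1.09476388, -2.38629692])}
top {'fx': 471.7340559967322, 'fy': 471.7340559967322, 'cx': 327.94092163370084, 'cy': 201.49484975698982, 'origin': array([ 0.31354724, -0.02862588,  1.3205376 ]), 'orientation': array([ 0.13664858, -0.099526  , -1.59223807])}
```

View pics/side0.png

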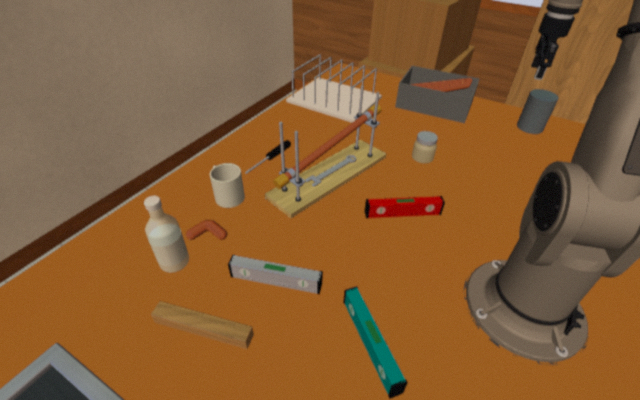

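View pics/top0.png

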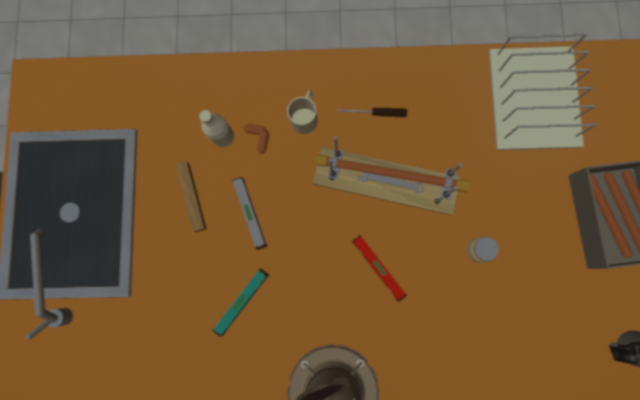

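Side view: grey level at (276,274), pipe run from (281,182) to (375,113). Top view: level from (239,180) to (260,246), board centre about (388,181). Next I'll view enlarged crops to measure them.

Run:
```python
import cv2,pickle
d=pickle.load(open("f0.pkl","rb"))
def c(n,x,y,w,h,s,o): cv2.imwrite(o,cv2.resize(d[n]["color"][y:y+h,x:x+w],None,fx=s,fy=s,interpolation=cv2.INTER_CUBIC))
c("top",225,130,250,130,3.2,"pics/topc.png")
c("side",220,95,180,200,3,"pics/sidec.png")
```

```text
(no output)
```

View pics/topc.png

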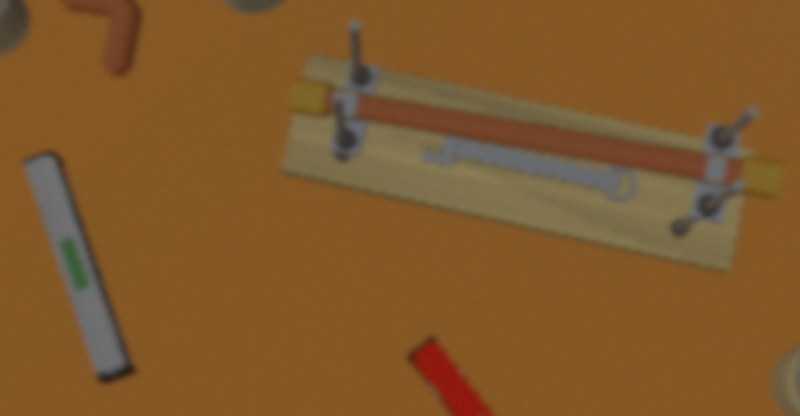

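View pics/sidec.png

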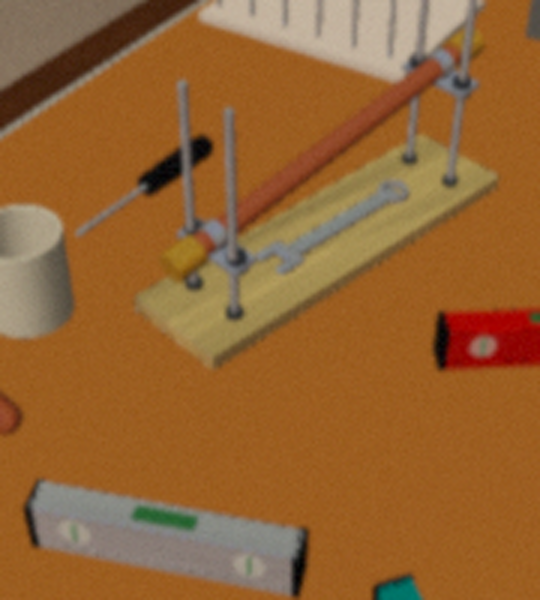

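Top crop: level corners are clear, green vial at (75,264), board corners at (308,54), (283,172) and (728,270). Side crop: pipe cap ends at (175,264) and (478,40), rod tops at (182,84) and (229,111). Next step is a least-squares fit of both poses.

```bash
cat > h.py <<'E'
import numpy as np,pickle
from scipy.spatial.transform import Rotation as R
from scipy.optimize import least_squares
d=pickle.load(open("f0.pkl","rb"))
def proj(n,p):
    f=d[n]; q=R.from_rotvec(f["orientation"]).inv().apply(np.atleast_2d(p)-f["origin"])
    return np.c_[f["cx"]+f["fx"]*q[:,0]/-q[:,2], f["cy"]+f["fy"]*q[:,1]/q[:,2]]
T=lambda u,v:("top",225+u/3.2,130+v/3.2)
S=lambda u,v:("side",220+u/3,95+v/3)
def fit(fun,obs,x0):
    def res(x): return np.concatenate([proj(o[0],fun(x,k))[0]-o[1:] for k,o in obs])
    s=least_squares(res,x0,loss="soft_l1"); return s.x,res(s.x).reshape(-1,2).round(1)
def place(x,k): return R.from_euler("z",x[2]).apply(k)+[x[0],x[1],0]
E
cat > m.py <<'E'
from h import *
h=.045
lv=[((0,0,h),T(75,264)),((0,0,h),S(165,517)),((-.1,.013,h),T(54,152)),((-.1,-.013,h),T(24,161)),((.1,.013,h),T(132,371)),((.1,-.013,h),T(101,380)),
]
x,e=fit(place,lv,[.3,.2,3.14]); print("level",x.round(4)); print(e.tolist())
for k in [(-.1,s*.013,z) for s in(1,-1) for z in(0,h)]+[(.1,s*.013,z) for s in(1,-1) for z in(0,h)]:
    p=proj("side",place(x,k))[0]; print(k,((p-[220,95])*3).round())
def st(x,k):
    if len(k)==1:
        k=(k[0]*np.cos(x[4]),0,x[3]-k[0]*np.sin(x[4]))
    return place(x,k)
so=[((-.2,.055,.018),T(308,54)),((-.2,-.055,.018),T(283,170)),((.2,-.055,.018),T(728,268)),
((-.2,-.055,.018),S(213,356)),((-.2,.055,.018),S(137,300)),((.2,-.055,.018),S(497,178)),((.2,.055,.018),S(425,135)),
((-.15,.028,.23),S(182,84)),((-.15,-.028,.23),S(229,111)),((.15,.028,.23),T(752,112)),((-.15,.028,.23),T(355,24)),((.15,-.028,.018),S(450,182)),((-.15,-.028,.018),S(235,314)),
((-.2,),T(291,95)),((.2,),T(782,177)),((-.2,),S(175,264)),((.2,),S(478,40)),((-.15,),T(346,105)),((.15,),T(715,167)),((-.15,),S(212,235)),((.15,),S(440,64))]
x,e=fit(st,so,[.5,-.2,-1.7,.13,0]); print("stand",x.round(4)); print(e.tolist())
E
python3 m.py
```

```text
level [0.4816 0.217  3.4774]
[[0.2, 0.1], [1.4, -2.0], [-0.6, -0.1], [-0.0, 0.4], [-1.0, -0.7], [-0.4, -0.2]]
(-0.1, 0.013, 0) [ 51. 511.]
(-0.1, 0.013, 0.045) [ 44. 473.]
(-0.1, -0.013, 0) [ 38. 539.]
(-0.1, -0.013, 0.045) [ 30. 500.]
(0.1, 0.013, 0) [308. 560.]
(0.1, 0.013, 0.045) [310. 522.]
(0.1, -0.013, 0) [301. 589.]
(0.1, -0.013, 0.045) [302. 552.]
stand [ 0.5674 -0.1631 -1.8181  0.1168 -0.1768]
[[-0.7, -0.5], [-1.7, 0.4], [0.0, 0.8], [0.3, -0.9], [-1.0, -2.6], [1.0, -2.2], [-1.3, -1.8], [0.7, -1.4], [0.6, -1.3], [-0.7, -0.3], [-1.2, 0.5], [0.0, -0.9], [0.4, -0.9], [0.2, 0.1], [-1.4, 1.1], [-1.2, 0.4], [-1.7, -0.4], [0.7, 0.1], [-0.7, 0.6], [0.9, -0.8], [0.1, -0.2]]
```

```bash
cat > plan.py <<'E'
import numpy as np
from bench import r
from scipy.spatial.transform import Rotation as R
def tool(yaw,pitch=0.):
    "x down, y (jaws) across an object whose long axis has this yaw; pitch>0 tips that axis' front end down"
    X=np.array([0,0,-1.]);Y=np.array([-np.sin(yaw),np.cos(yaw),0]);Z=np.cross(X,Y)
    return R.from_rotvec(pitch*Y)*R.from_matrix(np.c_[X,Y,Z])
def state():
    o=r.get_obs(); q=R.from_rotvec(o["orientation"]); m=q.as_matrix()
    print("t %.1f tcp"%o["clock"],o["tcp_pos"].round(4),"F",o["contact_force"].round(1),"w %.4f"%o["grip_width"],"x",m[:,0].round(3),"yaw %.4f"%np.arctan2(-m[0,1],m[1,1]),"j",o["joints"].round(2))
    return o["tcp_pos"],q
def rows(p,q,way,g):
    "way: list of (pos,rot,n rows)"
    out=[]
    for P,Q,n in way:
        P=np.array(P);dv=(q.inv()*Q).as_rotvec();q0,p0=q,p
        for i in range(1,n+1):
            t=p0+(P-p0)*i/n; a=q0*R.from_rotvec(dv*i/n)
            s=np.round(q.inv().apply(t-p),4); w=np.round((q.inv()*a).as_rotvec()/.12,3)
            out.append(" ".join("%g"%v for v in[g,*s,*w]))
            p=p+q.apply(s); q=q*R.from_rotvec(w*.12)
    for i in range(0,len(out),8): print("; ".join(out[i:i+8]))
    print("end",p.round(4))
E
python3 - <<'E'
from plan import *
p,q=state()
# arc to above the level, tool kept down
A=lambda a,rad,z:[rad*np.cos(a),rad*np.sin(a),z]
for k in (0,-np.pi): print("rel yaw grasp",.336+k-.423,"place",1.3235+k+.280,"or",1.3235+k+.28-np.pi)
print("start rel",np.arctan2(-q.as_matrix()[0,1],q.as_matrix()[1,1])-np.arctan2(p[1],p[0]))
E
```

```text
t 0.1 tcp [ 0.1504 -0.6575  0.2474] F [0.  0.2 0.2] w 0.0856 x [-0.     0.002 -1.   ] yaw -2.9168 j [ 1.24  0.48  0.02  1.56 -0.01  1.11 -0.08]
rel yaw grasp -0.08699999999999997 place 1.6035 or -1.5380926535897932
rel yaw grasp -3.2285926535897933 place -1.5380926535897932 or -4.679685307179586
start rel -1.5708063709379723
```

Run:
```python
from plan import *
p,q=state()
A=lambda a,rad,z:[rad*np.cos(a),rad*np.sin(a),z]
Q=tool(-2.8056)
rows(p,q,[(A(-.95,.67,.33),Q,7),(A(-.55,.64,.34),Q,6),(A(-.15,.6,.34),Q,6),(A(.2,.55,.3),Q,6),([.4816,.217,.16],Q,7)],85)
```

```text
t 0.1 tcp [ 0.1504 -0.6575  0.2474] F [0.  0.2 0.2] w 0.0856 x [-0.     0.002 -1.   ] yaw -2.9168 j [ 1.24  0.48  0.02  1.56 -0.01  1.11 -0.08]
85 -0.0118 -0.0081 -0.0369 -0.132 -0 0.002; 85 -0.0118 -0.0074 -0.0371 -0.133 -0 0.002; 85 -0.0118 -0.0069 -0.0371 -0.132 -0 0.002; 85 -0.0118 -0.0063 -0.0373 -0.132 -0 0.002; 85 -0.0117 -0.0057 -0.0373 -0.133 -0 0.002; 85 -0.0118 -0.0051 -0.0375 -0.132 -0 0.002; 85 -0.0118 -0.0045 -0.0375 -0.132 -0 0.002; 85 -0.0017 -0.0246 -0.0361 -0 -0 -0
85 -0.0016 -0.0245 -0.0361 -0 -0 -0; 85 -0.0017 -0.0246 -0.0361 -0 -0 -0; 85 -0.0017 -0.0245 -0.0361 -0 -0 -0; 85 -0.0017 -0.0246 -0.036 -0 -0 -0; 85 -0.0016 -0.0245 -0.0361 -0 -0 -0; 85 -0 -0.0359 -0.021 -0 -0 -0; 85 -0 -0.0359 -0.0209 -0 -0 -0; 85 -0 -0.0359 -0.021 -0 -0 -0
85 -0 -0.036 -0.0209 -0 -0 -0; 85 -0 -0.0359 -0.021 -0 -0 -0; 85 -0 -0.0359 -0.0209 -0 -0 -0; 85 0.0067 -0.0343 -0.0024 -0 -0 -0; 85 0.0066 -0.0343 -0.0024 -0 -0 -0; 85 0.0067 -0.0342 -0.0024 -0 -0 -0; 85 0.0066 -0.0343 -0.0024 -0 -0 -0; 85 0.0067 -0.0343 -0.0024 -0 -0 -0
85 0.0067 -0.0343 -0.0024 -0 -0 -0; 85 0.02 -0.0172 0.0027 -0 -0 -0; 85 0.02 -0.0173 0.0026 -0 -0 -0; 85 0.02 -0.0172 0.0027 -0 -0 -0; 85 0.02 -0.0172 0.0027 -0 -0 -0; 85 0.02 -0.0173 0.0027 -0 -0 -0; 85 0.02 -0.0172 0.0026 -0 -0 -0; 85 0.02 -0.0172 0.0027 -0 -0 -0
end [0.4816 0.217  0.16  ]
```

Call:
apply_moves(increments="85 -0.012 -0.008 -0.037 -0.13 0 0; 85 -0.012 -0.007 -0.037 -0.13 0 0; 85 -0.012 -0.007 -0.037 -0.13 0 0; 85 -0.012 -0.006 -0.037 -0.13 0 0; 85 -0.012 -0.006 -0.037 -0.13 0 0; 85 -0.012 -0.005 -0.038 -0.13 0 0; 85 -0.012 -0.005 -0.038 -0.13 0 0; 85 -0.002 -0.025 -0.036 0 0 0")

```text
clock: 0.9
tcp_pos: [0.4178, -0.5108, 0.3351]
orientation: [2.041, 0.341, -2.039]
contact_force: [0.2, 0.7, 0.4]
grip_width: 0.0849
```

Call:
apply_moves(increments="85 -0.002 -0.025 -0.036 0 0 0; 85 -0.002 -0.025 -0.036 0 0 0; 85 -0.002 -0.025 -0.036 0 0 0; 85 -0.002 -0.025 -0.036 0 0 0; 85 -0.002 -0.025 -0.036 0 0 0; 85 0 -0.036 -0.021 0 0 0; 85 0 -0.036 -0.021 0 0 0; 85 0 -0.036 -0.021 0 0 0")

```text
clock: 1.7
tcp_pos: [0.5692, -0.2086, 0.3438]
orientation: [2.04, 0.344, -2.041]
contact_force: [0.8, 0.8, 0.6]
grip_width: 0.0854
```

Call:
apply_moves(increments="85 0 -0.036 -0.021 0 0 0; 85 0 -0.036 -0.021 0 0 0; 85 0 -0.036 -0.021 0 0 0; 85 0.006 -0.034 -0.002 0 0 0; 85 0.006 -0.034 -0.002 0 0 0; 85 0.006 -0.034 -0.002 0 0 0; 85 0.006 -0.034 -0.002 0 0 0; 85 0.006 -0.034 -0.002 0 0 0")

```text
clock: 2.5
tcp_pos: [0.5462, 0.0774, 0.3137]
orientation: [2.04, 0.344, -2.041]
contact_force: [0.2, 0.1, 0.1]
grip_width: 0.0848
```

Run:
```python
from plan import *
p,q=state()
rows(p,q,[([.4816,.217,.16],tool(-2.8056),7),([.4816,.217,.16],tool(-2.8056),1)],85)
```

```text
t 2.5 tcp [0.5462 0.0774 0.3137] F [0.2 0.1 0.1] w 0.0848 x [-0.001 -0.    -1.   ] yaw -2.8077 j [ 0.06  0.24 -0.37  1.75  0.1   1.17 -1.58]
85 0.022 -0.0219 0.0022 -0.002 0.001 -0; 85 0.0219 -0.0218 0.0021 -0.003 0.001 -0; 85 0.022 -0.0219 0.0022 -0.002 0 -0; 85 0.0219 -0.0219 0.0021 -0.003 0.001 -0; 85 0.022 -0.0219 0.0022 -0.002 0.001 -0; 85 0.022 -0.0218 0.0021 -0.003 0.001 -0; 85 0.0219 -0.0219 0.0022 -0.002 0.001 -0; 85 0 -0 -0 -0 -0 -0
end [0.4816 0.217  0.16  ]
```

Call:
apply_moves(increments="85 0.022 -0.022 0.002 0 0 0; 85 0.022 -0.022 0.002 0 0 0; 85 0.022 -0.022 0.002 0 0 0; 85 0.022 -0.022 0.002 0 0 0; 85 0.022 -0.022 0.002 0 0 0; 85 0.022 -0.022 0.002 0 0 0; 85 0 0 0 0 0 0; 85 0 0 0 0 0 0")

```text
clock: 3.3
tcp_pos: [0.4921, 0.1969, 0.1819]
orientation: [2.038, 0.344, -2.041]
contact_force: [0.5, 0.9, -0.4]
grip_width: 0.0851
```

Run:
```python
from plan import *
p,q=state()
Q=tool(-2.8056)
rows(p,q,[([.4816,.217,.10],Q,3),([.4816,.217,.032],Q,4),([.4816,.217,.032],Q,1)],85)
```

```text
t 3.3 tcp [0.4921 0.1969 0.1819] F [ 0.5  0.9 -0.4] w 0.0851 x [-0.001 -0.001 -1.   ] yaw -2.8066 j [-0.15  0.35 -0.43  1.94  0.18  0.89 -1.9 ]
85 0.0273 -0.0075 0.0011 -0.003 0.004 -0.001; 85 0.0273 -0.0075 0.001 -0.002 0.003 -0; 85 0.0273 -0.0075 0.0011 -0.003 0.004 -0.001; 85 0.017 0 0 -0 0 -0; 85 0.017 0 0 -0 0 -0; 85 0.017 0 0 -0 0 -0; 85 0.017 0 0 -0 0 -0; 85 0 0 0 -0 0 -0
end [0.4816 0.217  0.032 ]
```

Call:
apply_moves(increments="85 0.027 -0.008 0.001 0 0 0; 85 0.027 -0.007 0.001 0 0 0; 85 0.027 -0.007 0.001 0 0 0; 85 0.017 0 0 0 0 0; 85 0.017 0 0 0 0 0; 85 0.017 0 0 0 0 0; 85 0.017 0 0 0 0 0; 85 0 0 0 0 0 0")

```text
clock: 4.1
tcp_pos: [0.4827, 0.215, 0.0324]
orientation: [2.039, 0.34, -2.043]
contact_force: [-0.1, -0.9, 0.6]
grip_width: 0.085
```

Call:
apply_moves(increments="20 0 0 0 0 0 0; 20 0 0 0 0 0 0; 20 0 0 0 0 0 0; 20 0 0 0 0 0 0; 20 0 0 0 0 0 0; 20 0 0 0 0 0 0; 20 0 0 0 0 0 0; 20 0 0 0 0 0 0", squeeze=50)

```text
clock: 4.9
tcp_pos: [0.483, 0.2179, 0.0344]
orientation: [2.043, 0.346, -2.039]
contact_force: [-0.8, 1.2, 5.9]
grip_width: 0.0253
```

Run:
```python
from plan import *
import cv2
p,q=state()
a=r.grab_frame("side")["color"];b=r.grab_frame("top")["color"]
z=lambda c,x,y:cv2.resize(c[y:y+150,x:x+130],None,fx=3,fy=3,interpolation=cv2.INTER_CUBIC)
cv2.imwrite("pics/grip.png",cv2.hconcat([z(a,210,180),z(b,190,140)]))
```

```text
t 4.9 tcp [0.483  0.2179 0.0344] F [-0.8  1.2  5.9] w 0.0253 x [ 0.002  0.002 -1.   ] yaw -2.8071 j [-0.27  0.57 -0.35  2.03  0.34  0.59 -2.08]
```

View pics/grip.png

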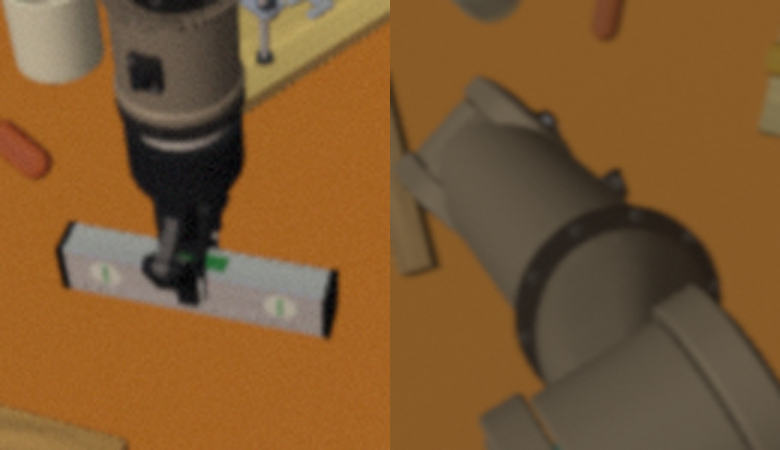

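The level is gripped near its middle (fingers at crop (190,270), ends at 65 and 332) and hasn't shifted. Now I'll lift it and carry it over the pipe.

Run:
```python
from plan import *
p,q=state()
Q1=tool(-1.818,0);Q=tool(-1.818,-.1768)
n=Q.apply([-1,0,0]); seat=np.array([.5674,-.1631,.1168])+n*(.0085+.0344); print("seat",seat)
rows(p,q,[([.483,.218,.074],q,4),([.483,.218,.28],q,8),([.52,.06,.32],tool(-2.4),6),([.567,-.163,.30],Q1,9),(seat+[0,0,.08],Q,5)],20)
```

```text
t 5.0 tcp [0.4829 0.218  0.0344] F [-1.8  1.5  5.8] w 0.0252 x [ 0.002  0.002 -1.   ] yaw -2.8071 j [-0.27  0.57 -0.35  2.03  0.34  0.59 -2.08]
seat [ 0.56924628 -0.15578411  0.15903126]
20 -0.0099 -0 -0 0 0 0; 20 -0.0099 -0 -0.0001 0 0 0; 20 -0.0099 -0 -0 -0 0 0; 20 -0.0099 -0 -0.0001 -0 0 -0; 20 -0.0258 -0 -0.0001 0 0 0; 20 -0.0257 -0.0001 -0 0 0 0; 20 -0.0258 0 -0.0001 -0 -0 0; 20 -0.0257 -0 -0 -0 -0 0
20 -0.0258 -0 -0.0001 -0 -0 0; 20 -0.0257 -0.0001 -0 -0 -0 0; 20 -0.0258 0 -0.0001 -0 -0 0; 20 -0.0257 -0 -0 -0 -0 0; 20 -0.0067 0.0269 0.0028 -0.565 -0.003 0.001; 20 -0.0067 0.0266 0.0046 -0.566 -0.003 0; 20 -0.0067 0.0263 0.0065 -0.565 -0.004 0.001; 20 -0.0067 0.0258 0.0081 -0.566 -0.003 0.001
20 -0.0066 0.0251 0.01 -0.565 -0.003 0; 20 -0.0067 0.0244 0.0116 -0.565 -0.003 0.001; 20 0.0022 0.0218 0.0129 -0.539 -0 -0; 20 0.0022 0.0209 0.0142 -0.539 -0 -0; 20 0.0023 0.02 0.0156 -0.539 -0 -0; 20 0.0022 0.0189 0.0169 -0.539 -0 -0; 20 0.0022 0.0178 0.018 -0.539 -0 -0; 20 0.0022 0.0166 0.0191 -0.539 -0 -0
20 0.0022 0.0153 0.0202 -0.538 -0 -0; 20 0.0023 0.0139 0.0211 -0.539 -0 -0; 20 0.0022 0.0126 0.022 -0.539 -0 -0; 20 0.0122 0.0001 -0.0015 -0 -0.295 -0; 20 0.0121 0.0001 -0.0019 -0 -0.294 -0; 20 0.0121 0 -0.0024 -0 -0.295 -0; 20 0.0119 0.0001 -0.0028 -0 -0.295 -0; 20 0.0119 0.0001 -0.0032 -0 -0.295 -0
end [ 0.5692 -0.1558  0.239 ]
```

Call:
apply_moves(increments="20 -0.01 0 0 0 0 0; 20 -0.01 0 0 0 0 0; 20 -0.01 0 0 0 0 0; 20 -0.01 0 0 0 0 0; 20 -0.025 0 0 0 0 0; 20 -0.025 0 0 0 0 0; 20 -0.025 0 0 0 0 0; 20 -0.025 0 0 0 0 0")

```text
clock: 5.8
tcp_pos: [0.482, 0.2166, 0.1749]
orientation: [2.04, 0.344, -2.04]
contact_force: [0.2, -0.2, -3.5]
grip_width: 0.0252
```

Call:
apply_moves(increments="20 -0.026 0 0 0 0 0; 20 -0.026 0 0 0 0 0; 20 -0.026 0 0 0 0 0; 20 -0.026 0 0 0 0 0; 20 -0.007 0.027 0.003 -0.565 0 0; 20 -0.007 0.027 0.005 -0.565 0 0; 20 -0.007 0.026 0.006 -0.565 0 0; 20 -0.007 0.026 0.008 -0.565 0 0")

```text
clock: 6.6
tcp_pos: [0.5067, 0.11, 0.3061]
orientation: [1.874, 0.588, -1.874]
contact_force: [0.1, -0.3, -4.0]
grip_width: 0.0247
```

Call:
apply_moves(increments="20 -0.007 0.025 0.01 -0.565 0 0; 20 -0.007 0.024 0.012 -0.565 0 0; 20 0.002 0.022 0.013 -0.54 0 0; 20 0.002 0.021 0.014 -0.54 0 0; 20 0.002 0.02 0.016 -0.54 0 0; 20 0.002 0.019 0.017 -0.54 0 0; 20 0.002 0.018 0.018 -0.54 0 0; 20 0 0 0 0 0 0")

```text
clock: 7.4
tcp_pos: [0.5445, -0.0707, 0.3091]
orientation: [1.572, 0.921, -1.576]
contact_force: [0.0, -1.2, -2.8]
grip_width: 0.0254
```

Run:
```python
from plan import *
p,q=state()
Q1=tool(-1.818,0);Q=tool(-1.818,-.1768)
rows(p,q,[([.567,-.160,.30],Q1,4),([.567,-.156,.26],Q,3),([.567,-.156,.26],Q,1)],20)
```

```text
t 7.4 tcp [ 0.5445 -0.0707  0.3091] F [ 0.  -1.2 -2.8] w 0.0254 x [-0.001 -0.002 -1.   ] yaw -2.0815 j [ 0.32  0.24 -0.36  1.76  0.1   1.15 -0.58]
20 0.0023 0.0158 0.0167 -0.549 0.005 0.001; 20 0.0023 0.0147 0.0178 -0.549 0.004 0; 20 0.0023 0.0135 0.0186 -0.549 0.005 0.001; 20 0.0023 0.0122 0.0195 -0.548 0.005 0; 20 0.0133 -0.0003 -0.0013 -0 -0.491 0; 20 0.0133 -0.0004 -0.002 -0 -0.491 0; 20 0.013 -0.0003 -0.0029 -0 -0.491 0; 20 0 0 0 -0 -0 0
end [ 0.567 -0.156  0.26 ]
```

Call:
apply_moves(increments="20 0.002 0.016 0.017 -0.55 0 0; 20 0.002 0.015 0.018 -0.55 0 0; 20 0.002 0.013 0.019 -0.55 0 0; 20 0.002 0.012 0.019 -0.55 0 0; 20 0.013 0 -0.001 0 -0.49 0; 20 0.013 0 -0.002 0 -0.49 0; 20 0.013 0 -0.003 0 -0.49 0; 20 0 0 0 0 0 0")

```text
clock: 8.2
tcp_pos: [0.5675, -0.1484, 0.2602]
orientation: [1.233, 0.975, -1.476]
contact_force: [-0.6, 1.2, -4.0]
grip_width: 0.0251
```

Run:
```python
from plan import *
import cv2
p,q=state()
Q=tool(-1.818,-.1768);n=Q.apply([-1,0,0]); seat=np.array([.5674,-.1631,.1168])+n*(.0085+.0344)
rows(p,q,[(seat+[0,0,.05],Q,6),(seat+[0,0,.05],Q,2)],20)
a=r.grab_frame("side")["color"]
cv2.imwrite("pics/hover.png",cv2.resize(a[60:210,250:410],None,fx=4,fy=4,interpolation=cv2.INTER_CUBIC))
```

```text
t 8.2 tcp [ 0.5675 -0.1484  0.2602] F [-0.6  1.2 -4. ] w 0.0251 x [-0.045 -0.169 -0.985] yaw -1.8085 j [ 0.32  0.35 -0.33  1.74  0.31  1.13 -0.38]
20 0.0086 0.0006 -0.0004 0.014 -0.002 0.003; 20 0.0086 0.0006 -0.0004 0.014 -0.001 0.004; 20 0.0086 0.0006 -0.0003 0.014 -0.002 0.003; 20 0.0086 0.0006 -0.0004 0.014 -0.001 0.003; 20 0.0086 0.0006 -0.0004 0.014 -0.002 0.003; 20 0.0086 0.0006 -0.0004 0.014 -0.002 0.004; 20 -0 0 -0 -0 0 -0; 20 -0 0 -0 -0 0 -0
end [ 0.5692 -0.1558  0.209 ]
```

View pics/hover.png

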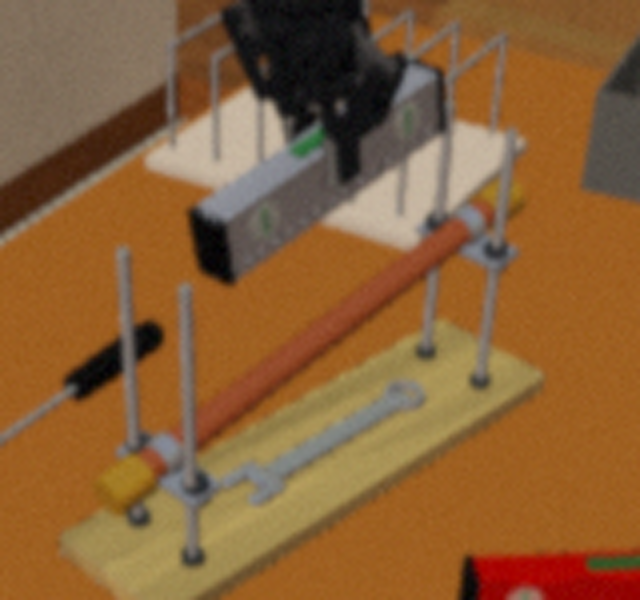

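Hover view: level above the pipe, left end's bottom front corner at (230,281), far top corner at (193,208), right end's bottom at (443,133). I'll compare these with the projection from the tool pose.

Run:
```python
from plan import *
from h import proj
p,q=state()
obs=[((-.1,.013,-.0),(230,281)),((-.1,.013,.045),(232,226)),((-.1,-.013,.045),(192,209)),((-.1,-.013,0),(203,268)),((.1,.013,0),(444,132)),((.1,.013,.045),(440,72))]
for s in (1,-1):
  print("s",s)
  for k,o in obs:
    # tool: x = -level z, y = level y ; forward = -tool z? 
    m=q.as_matrix(); up=-m[:,0]; Y=m[:,1]; F=np.cross(Y,up)
    w=p-up*.0344+F*k[0]+s*Y*k[1]+up*k[2]
    pr=(proj("side",w)[0]-[250,60])*4
    print(k,pr.round(0),"obs-pred",np.round(np.array(o)-pr,0))
print("F",F)
x=[.5674,-.1631,-1.8181,.1168,-.1768]
for t in(-.17,-.13,0,.13,.17):
  c=np.array([x[0],x[1],x[3]])+t*np.array([np.cos(x[2])*np.cos(x[4]),np.sin(x[2])*np.cos(x[4]),-np.sin(x[4])])
  print(t,((proj("side",c)[0]-[250,60])*4).round(), ((proj("top",c)[0]-[225,130])*3.2).round())
```

```text
t 8.2 tcp [ 0.568  -0.1497  0.2615] F [ 0.7 -0.4 -3.1] w 0.0254 x [-0.043 -0.168 -0.985] yaw -1.8099 j [ 0.32  0.35 -0.33  1.74  0.31  1.13 -0.37]
s 1
(-0.1, 0.013, -0.0) [202. 261.] obs-pred [28. 20.]
(-0.1, 0.013, 0.045) [191. 200.] obs-pred [41. 26.]
(-0.1, -0.013, 0.045) [221. 216.] obs-pred [-29.  -7.]
(-0.1, -0.013, 0) [231. 277.] obs-pred [-28.  -9.]
(0.1, 0.013, 0) [416. 112.] obs-pred [28. 20.]
(0.1, 0.013, 0.045) [413.  52.] obs-pred [27. 20.]
s -1
(-0.1, 0.013, -0.0) [231. 277.] obs-pred [-1.  4.]
(-0.1, 0.013, 0.045) [221. 216.] obs-pred [11. 10.]
(-0.1, -0.013, 0.045) [191. 200.] obs-pred [1. 9.]
(-0.1, -0.013, 0) [202. 261.] obs-pred [1. 7.]
(0.1, 0.013, 0) [445. 125.] obs-pred [-1.  7.]
(0.1, 0.013, 0.045) [444.  64.] obs-pred [-4.  8.]
F [-0.23288794 -0.95682346  0.17393122]
-0.17 [144. 467.] [325. 101.]
-0.13 [189. 433.] [371. 109.]
0 [326. 330.] [525. 136.]
0.13 [449. 238.] [687. 165.]
0.17 [484. 211.] [739. 174.]
```

```bash
sed -e 's/95+v\/3)/95+v\/3-1.6)/' -i h.py; python3 m.py | grep -A1 -E "level|stand"
```

```text
level [0.4818 0.2167 3.4778]
[[0.3, 0.0], [1.4, -0.5], [-0.5, -0.1], [0.0, 0.4], [-0.9, -0.8], [-0.3, -0.2]]
--
stand [ 0.5679 -0.1643 -1.8189  0.1204 -0.1788]
[[-0.3, -0.7], [-1.3, 0.1], [0.4, 0.6], [0.3, 0.4], [-0.9, -1.3], [1.1, -0.8], [-1.3, -0.4], [0.7, -0.1], [0.7, -0.0], [-0.2, -0.5], [-0.7, 0.2], [0.0, 0.5], [0.4, 0.4], [0.6, -0.5], [-0.5, 0.6], [-1.2, 0.6], [-1.6, -0.2], [1.2, -0.5], [0.1, 0.2], [1.0, -0.6], [0.2, -0.0]]
```

Removing the side camera's bias tightens the fit: pipe axis 0.120 m high, fall 0.179. I'll go down to about 15 mm above the seat.

```bash
cat >> plan.py <<'E'
Q=tool(-1.819,-.1788)
seat=np.array([.568,-.1643,.1204])+Q.apply([-1,0,0])*(.0085+.0344)
E
python3 - <<'E'
from plan import *
p,q=state();print(seat)
rows(p,q,[(seat+[0,0,.015],Q,6),(seat+[0,0,.015],Q,2)],20)
E
```

```text
t 8.2 tcp [ 0.568  -0.1497  0.2615] F [ 0.7 -0.4 -3.1] w 0.0254 x [-0.043 -0.168 -0.985] yaw -1.8099 j [ 0.32  0.35 -0.33  1.74  0.31  1.13 -0.37]
[ 0.56987434 -0.1569041   0.16261608]
20 0.014 0.0006 -0.0014 0.013 -0.006 0.001; 20 0.0139 0.0006 -0.0013 0.013 -0.005 0.001; 20 0.0139 0.0006 -0.0014 0.013 -0.006 0; 20 0.014 0.0007 -0.0014 0.013 -0.005 0.001; 20 0.0139 0.0006 -0.0014 0.013 -0.006 0.001; 20 0.014 0.0006 -0.0014 0.013 -0.005 0.001; 20 -0 -0 -0 -0 -0 -0; 20 -0 -0 -0 -0 -0 -0
end [ 0.5699 -0.1569  0.1776]
```

Call:
apply_moves(increments="20 0.014 0.0006 -0.0014 0.013 0 0; 20 0.014 0.0006 -0.0014 0.013 0 0; 20 0.014 0.0006 -0.0014 0.013 0 0; 20 0.014 0.0006 -0.0014 0.013 0 0; 20 0.014 0.0006 -0.0014 0.013 -0.01 0; 20 0.013 0.0006 -0.0014 0.013 -0.02 0; 20 0 0 0 0 0 0; 20 0 0 0 0 0 0")

```text
clock: 9.05
tcp_pos: [0.5705, -0.1587, 0.1785]
orientation: [1.241, 0.961, -1.485]
contact_force: [0.1, 0.2, -3.5]
grip_width: 0.0251
```

Run:
```python
from plan import *
import cv2
p,q=state()
rows(p,q,[(seat+[0,0,.003],Q,8)],20)
a=r.grab_frame("side")["color"];b=r.grab_frame("top")["color"]
z=lambda c,x,y:cv2.resize(c[y:y+130,x:x+130],None,fx=3,fy=3,interpolation=cv2.INTER_CUBIC)
cv2.imwrite("pics/near.png",cv2.hconcat([z(a,270,80),z(b,330,110)]))
```

```text
t 9.1 tcp [ 0.5705 -0.1587  0.1785] F [ 0.1  0.2 -3.5] w 0.0251 x [-0.043 -0.174 -0.984] yaw -1.8217 j [ 0.31  0.44 -0.3   1.81  0.37  0.98 -0.44]
20 0.0015 -0.0001 -0.0005 -0.003 0.001 -0.001; 20 0.0016 -0.0002 -0.0005 -0.003 0.001 -0; 20 0.0015 -0.0001 -0.0004 -0.003 0.002 -0.001; 20 0.0016 -0.0001 -0.0005 -0.003 0.001 -0.001; 20 0.0015 -0.0002 -0.0005 -0.003 0.001 -0; 20 0.0016 -0.0001 -0.0005 -0.003 0.001 -0.001; 20 0.0015 -0.0001 -0.0005 -0.003 0.001 -0.001; 20 0.0016 -0.0002 -0.0005 -0.003 0.002 -0
end [ 0.5699 -0.1569  0.1656]
```

View pics/near.png

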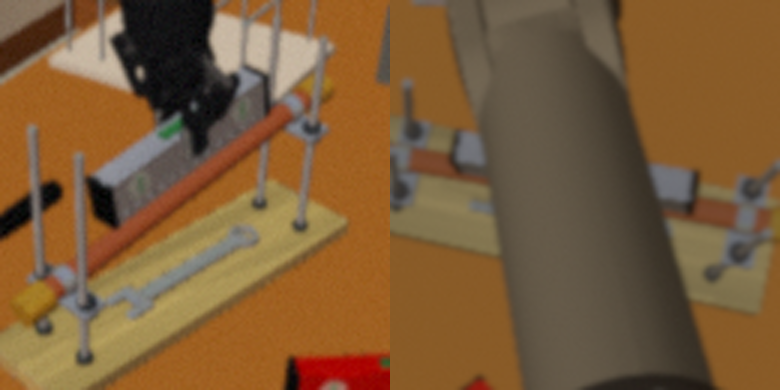

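Near view: level parallel to the pipe, about 15 mm above it. I'll compare the top-view offset (about 16 crop px between level top and pipe centre lines) with the predicted parallax.

Run:
```python
from plan import *
from h import proj
p,q=state(); m=q.as_matrix(); up=-m[:,0];Y=m[:,1];F=np.cross(Y,up)
c=lambda w:((proj("top",w)[0]-[330,110])*3)
f=Q.as_matrix();Fa=np.cross(f[:,1],-f[:,0]); ax=np.array([.568,-.1643,.1204])
for t in(-.15,.15): print("axis",c(ax+Fa*t).round(1))
for t in(-.1,.1):
  for s in(-.013,.013):
    for h in (.045,0): print("lvl",t,s,h,c(p-up*.0344+F*t+Y*s+up*h).round(1))
```

```text
t 9.2 tcp [ 0.5711 -0.1587  0.1794] F [ 0.2  0.2 -3.5] w 0.0252 x [-0.042 -0.174 -0.984] yaw -1.8218 j [ 0.31  0.44 -0.3   1.81  0.37  0.98 -0.44]
axis [ 13.  156.9]
axis [355.6 217. ]
lvl -0.1 -0.013 0.045 [ 57.2 158.4]
lvl -0.1 -0.013 0 [ 65.4 172.1]
lvl -0.1 0.013 0.045 [ 64.  128.6]
lvl -0.1 0.013 0 [ 71.9 143.4]
lvl 0.1 -0.013 0.045 [299.  201.3]
lvl 0.1 -0.013 0 [298.5 214. ]
lvl 0.1 0.013 0.045 [305.4 170.2]
lvl 0.1 0.013 0 [304.7 184. ]
```

Call:
apply_moves(increments="20 0.0016 -0.0002 -0.0005 0 0 0; 20 0.0016 -0.0002 -0.0005 0 0 0; 20 0.0016 -0.0002 -0.0005 0 0 0; 20 0.0016 -0.0002 -0.0005 0 0 0; 20 0.0016 -0.0002 -0.0005 0 0 0; 20 0.0015 -0.0002 -0.0005 0 0 0; 20 0.001 0 -0.0002 0 0 0; 20 0 0 0 0 0 0")

```text
clock: 9.95
tcp_pos: [0.5695, -0.1573, 0.1677]
orientation: [1.241, 0.961, -1.485]
contact_force: [0.4, 0.6, -3.0]
grip_width: 0.0251
```

Run:
```python
from plan import *
p,q=state(); print(Q.inv().apply(seat-p).round(4))
```

```text
t 9.9 tcp [ 0.5695 -0.1573  0.1677] F [ 0.4  0.6 -3. ] w 0.0251 x [-0.043 -0.174 -0.984] yaw -1.8220 j [ 0.3   0.45 -0.3   1.82  0.38  0.96 -0.45]
[ 0.0049  0.0002 -0.0014]
```

Call:
apply_moves(increments="20 0.001 0 0 0 0 0; 20 0.001 0 0 0 0 0; 20 0.001 0 0 0 0 0; 20 0 0 0 0 0 0; 20 0.0005 0 0 0 0 0; 20 0.0005 0 0 0 0 0; 20 0 0 0 0 0 0; 20 0 0 0 0 0 0")

```text
clock: 10.75
tcp_pos: [0.5695, -0.158, 0.1639]
orientation: [1.241, 0.961, -1.485]
contact_force: [0.4, -0.1, -3.5]
grip_width: 0.0253
```

Call:
apply_moves(increments="20 0.0005 0 0 0 0 0; 20 0.0005 0 0 0 0 0; 20 0 0 0 0 0 0; 20 0 0 0 0 0 0; 20 0.0005 0 0 0 0 0; 20 0 0 0 0 0 0; 20 0 0 0 0 0 0; 20 0 0 0 0 0 0")

```text
clock: 11.55
tcp_pos: [0.5694, -0.1583, 0.1625]
orientation: [1.241, 0.961, -1.485]
contact_force: [-0.6, -0.4, -3.3]
grip_width: 0.0251
```

Call:
apply_moves(increments="20 0.0005 0 0 0 0 0; 20 0 0 0 0 0 0; 20 0.0005 0 0 0 0 0; 20 0 0 0 0 0 0; 20 0.0005 0 0 0 0 0; 20 0 0 0 0 0 0; 20 0 0 0 0 0 0; 20 0 0 0 0 0 0")

```text
clock: 12.35
tcp_pos: [0.5693, -0.1586, 0.161]
orientation: [1.241, 0.961, -1.485]
contact_force: [0.4, 0.7, -2.2]
grip_width: 0.0252
```

Call:
apply_moves(increments="20 0.0005 0 0 0 0 0; 20 0 0 0 0 0 0; 20 0.0005 0 0 0 0 0; 20 0 0 0 0 0 0; 20 0 0 0 0 0 0; 20 0 0 0 0 0 0; 20 0 0 0 0 0 0; 20 0 0 0 0 0 0")

```text
clock: 13.15
tcp_pos: [0.5695, -0.1586, 0.1605]
orientation: [1.241, 0.96, -1.485]
contact_force: [-1.9, 1.4, 5.5]
grip_width: 0.0252
```

Run:
```python
from plan import *
p,q=state(); o=r.get_obs(); print(o["moment"].round(2),q.inv().apply(o["contact_force"]),q.inv().apply(o["moment"]))
```

```text
t 13.2 tcp [ 0.5695 -0.1586  0.1605] F [-1.9  1.4  5.5] w 0.0252 x [-0.042 -0.174 -0.984] yaw -1.8219 j [ 0.3   0.46 -0.3   1.83  0.38  0.94 -0.46]
[ 0.3   0.6  -0.12] [-5.60284733 -2.20656389  0.1585375 ] [ 0.00445859  0.1396501  -0.66963932]
```

Contact at about 9 N, with a sideways reaction of −2.2 N along tool y, so the level is off centre towards +y. I'll nudge it towards −y.

Call:
apply_moves(increments="20 0 -0.0005 0 0 0 0; 20 0 0 0 0 0 0; 20 0 -0.0005 0 0 0 0; 20 0 0 0 0 0 0; 20 0 0 0 0 0 0; 20 0 0 0 0 0 0; 20 0 0 0 0 0 0; 20 0 0 0 0 0 0")

```text
clock: 13.95
tcp_pos: [0.569, -0.1586, 0.1603]
orientation: [1.242, 0.96, -1.484]
contact_force: [4.6, 0.1, 5.0]
grip_width: 0.0249
```

Run:
```python
from plan import *
p,q=state(); o=r.get_obs(); print(q.inv().apply(o["contact_force"]),q.inv().apply(o["moment"]), Q.inv().apply(p-seat).round(4))
```

```text
t 13.9 tcp [ 0.569  -0.1586  0.1603] F [4.6 0.1 5. ] w 0.0249 x [-0.041 -0.174 -0.984] yaw -1.8218 j [ 0.3   0.46 -0.3   1.83  0.38  0.94 -0.46]
[-5.14151415  4.3951125  -0.34668509] [-0.0425058   0.05933674  0.79363704] [ 0.0026 -0.0004  0.0014]
```

A 1 mm command flipped the sideways force to +4.4 N, so the groove holds the pipe on both sides. I'll centre it and release.

Call:
apply_moves(increments="20 0 0.0004 0 0 0 0; 20 0 0 0 0 0 0; 20 -0.0003 0 0 0 0 0; 20 0 0 0 0 0 0; 27 0 0 0 0 0 0; 30 0 0 0 0 0 0; 35 0 0 0 0 0 0; 40 0 0 0 0 0 0")

```text
clock: 14.75
tcp_pos: [0.5678, -0.1585, 0.1596]
orientation: [1.24, 0.962, -1.487]
contact_force: [0.5, -0.3, -0.1]
grip_width: 0.0399
```

Call:
apply_moves(increments="50 0 0 0 0 0 0; 60 0 0 0 0 0 0; 60 0 0 0 0 0 0; 60 0 0 0 0 0 0; 60 0 0 0 0 0 0; 60 0 0 0 0 0 0; 60 0 0 0 0 0 0; 60 0 0 0 0 0 0")

```text
clock: 15.55
tcp_pos: [0.5687, -0.1585, 0.1603]
orientation: [1.241, 0.961, -1.485]
contact_force: [0.1, 0.2, 0.4]
grip_width: 0.06
```

Run:
```python
from plan import *
import cv2
p,q=state()
a=r.grab_frame("side")["color"]
cv2.imwrite("pics/rel.png",cv2.resize(a[80:210,270:410],None,fx=4,fy=4,interpolation=cv2.INTER_CUBIC))
```

```text
t 15.6 tcp [ 0.5687 -0.1585  0.1603] F [0.1 0.2 0.4] w 0.0600 x [-0.043 -0.174 -0.984] yaw -1.8220 j [ 0.3   0.46 -0.3   1.83  0.38  0.94 -0.46]
```

View pics/rel.png

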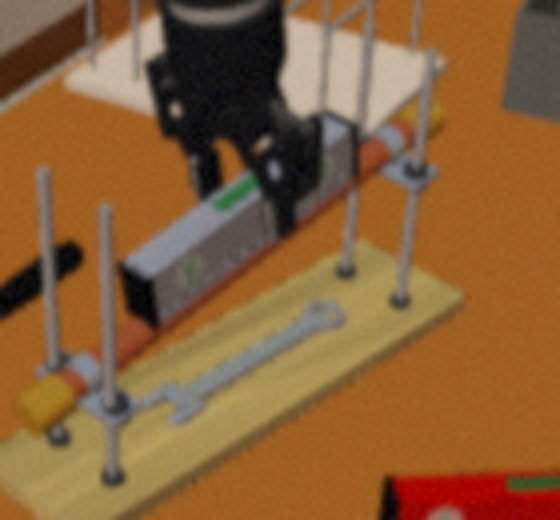

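The released level sits on the pipe, from about (140,310) to (350,170). I'll back straight off along the tool axis and check again.

Call:
apply_moves(increments="60 -0.005 0 0 0 0 0; 60 -0.01 0 0 0 0 0; 60 -0.02 0 0 0 0 0; 60 -0.02 0 0 0 0 0; 60 -0.03 0 0 0 0 0; 60 -0.03 0 0 0 0 0; 60 -0.03 0 0 0 0 0; 60 0 0 0 0 0 0")

```text
clock: 16.4
tcp_pos: [0.5775, -0.132, 0.3086]
orientation: [1.245, 0.955, -1.477]
contact_force: [-0.1, 0.8, 0.4]
grip_width: 0.0602
```

Run:
```python
from plan import *
import cv2
p,q=state()
rows(p,q,[([.46,.1,.38],tool(-1.8,0),8)],60)
```

```text
t 16.4 tcp [ 0.5775 -0.132   0.3086] F [-0.1  0.8  0.4] w 0.0602 x [-0.034 -0.174 -0.984] yaw -1.8205 j [ 0.29  0.32 -0.33  1.67  0.3   1.22 -0.39]
60 -0.0133 -0.0213 -0.0225 -0.022 0.186 -0.009; 60 -0.0129 -0.0213 -0.0228 -0.023 0.185 -0.009; 60 -0.0122 -0.0212 -0.0231 -0.022 0.186 -0.009; 60 -0.0118 -0.0211 -0.0235 -0.022 0.185 -0.009; 60 -0.0112 -0.0211 -0.0238 -0.022 0.186 -0.009; 60 -0.0106 -0.0211 -0.0241 -0.023 0.186 -0.008; 60 -0.0101 -0.021 -0.0243 -0.022 0.185 -0.009; 60 -0.0095 -0.0209 -0.0247 -0.022 0.186 -0.009
end [0.4601 0.1    0.38  ]
```

Call:
apply_moves(increments="60 -0.013 -0.021 -0.023 0 0.18 0; 60 -0.013 -0.021 -0.023 0 0.18 0; 60 -0.012 -0.021 -0.023 0 0.18 0; 60 -0.012 -0.021 -0.023 0 0.18 0; 60 -0.011 -0.021 -0.024 0 0.18 0; 60 -0.011 -0.021 -0.024 0 0.18 0; 60 -0.01 -0.021 -0.024 0 0.18 0; 60 0 0 0 0 0 0")

```text
clock: 17.2
tcp_pos: [0.4739, 0.0746, 0.3672]
orientation: [1.367, 1.063, -1.399]
contact_force: [0.5, -0.2, 0.1]
grip_width: 0.0602
```

Call:
apply_moves(increments="60 0 0 0 0 0 0; 60 0 0 0 0 0 0; 60 0 0 0 0 0 0; 60 0 0 0 0 0 0; 60 0 0 0 0 0 0; 60 0 0 0 0 0 0; 60 0 0 0 0 0 0; 60 0 0 0 0 0 0")

```text
clock: 18.0
tcp_pos: [0.4754, 0.0703, 0.3653]
orientation: [1.368, 1.06, -1.407]
contact_force: [-0.0, -0.3, 0.2]
grip_width: 0.0599
```

Run:
```python
from plan import *
import cv2
p,q=state()
a=r.grab_frame("side")["color"];b=r.grab_frame("top")["color"]
z=lambda c,x,y:cv2.resize(c[y:y+140,x:x+160],None,fx=2.5,fy=2.5,interpolation=cv2.INTER_CUBIC)
cv2.imwrite("pics/fin.png",cv2.hconcat([z(a,250,80),z(b,310,110)]))
```

```text
t 18.0 tcp [0.4754 0.0703 0.3653] F [-0.  -0.3  0.2] w 0.0599 x [-0.006 -0.028 -1.   ] yaw -1.8221 j [ 0.16  0.09 -0.48  1.81  0.07  1.26 -0.59]
```

View pics/fin.png

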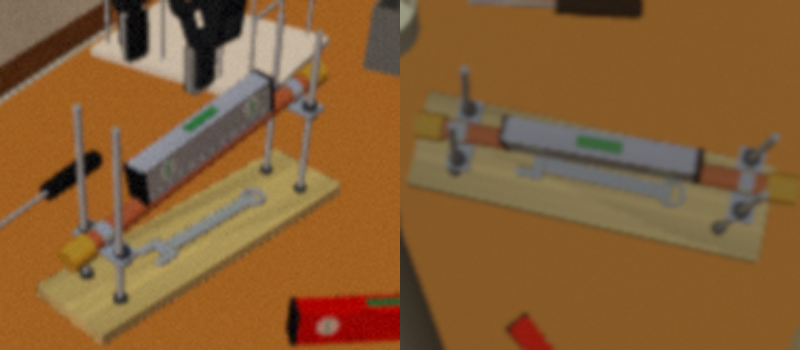

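Run:
```python
from plan import *
from h import proj
m=Q.as_matrix();up=-m[:,0];F=np.cross(m[:,1],up);ax=np.array([.568,-.1643,.1204])
for t in(-.02,0,.02): print(t,((proj("top",ax+up*.0535+F*t)[0]-[310,110])*2.5+[400,0]).round(1))
```

```text
-0.02 [575.8 138.4]
0 [595.6 141.8]
0.02 [615.5 145.3]
```

The vial is at (599,143) and the predicted midpoint is (595.6,141.8), so the level is about 4 mm off midway and centred across the pipe. Handing in.

```bash
python3 -c "
from bench import r
print(r.hand_in())"
```

```text
the job is handed in; nothing more can be done
None
```

The grey spirit level is resting by itself on the copper pipe, lengthwise and base down. The job is handed in at about 18 s of the 64 s allowed; `hand_in` gave no verdict.

- **Placing:** I lowered the level along the pipe's fall, which I measured at about 0.18 rad, until it met the pipe with about 9 N. A sideways nudge of 1 mm reversed the side force, so the groove was on the pipe. I then opened the fingers and backed straight off.
- **Final checks:** In the last pictures the level sits upright along the pipe, about 4 mm from midway between the supports and within about 1 mm of the pipe's centre line. The arm is clear of it, with contact force near zero. The wrench was still in place; I did not look at the other bystanders again after the carry, but the arm met nothing on the way.
- **Disagreement:** The side camera read about 1.6 pixels off from the tool pose, so I corrected for that. Contact then came about 2 mm lower than the corrected estimate predicted.

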